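Close the test cell lid crosswise

TASK

Close the test cell: tighten its four black wing knobs clockwise and crosswise (a knob, then the one opposite, then the other two), each only about an eighth of a turn at first and tight in a later round, so that the lid goes down on its soft seal without cocking and sits flat on the flange. Finish with every knob firmly tight, at about 0.3 N m felt while turning; go back over the first ones, which come loose again as the others pull down. Do not overtighten, and leave the jar, the weight and the dish alone.

Things in the scene. Friction and masses are not known exactly. Their poses are not given: they have to be found in the camera images.
- cell: test cell, a flanged stainless pot 194 mm across, fixed; origin under its centre, z up. Its flange has four seats, tops 80 mm up, where the lid must rest; a soft hollow seal first holds the lid 3 mm above them. Four fixed studs stand 75 mm from the axis at 45, 135, 225, 315 degrees from its x axis, through the lid's ears, and end inside the knobs. A brass spout points along -x, 36 mm up.
- lid: loose round stainless lid, 8 mm thick, 132 mm across, four ears reaching 98 mm from the axis, a sight glass in the middle standing 4 mm proud; origin at the centre of its underside, z up. It lies 83 mm above the cell's origin at the start, 80 mm when seated. Tipped 0.0175 rad it is cocked: one knob goes no more than 0.7 rad past its first touch while the opposite one is loose.
- knob1: black wing knob on the stud at 45 degrees, opposite knob3. Origin on its axis at its underside, x along the wing, z up. Steel collar 34 mm across, 5 mm high; hub 18 mm across up to 12 mm; wing from 12 to 42 mm above the origin, 46 mm long, 12 mm thick, gripped across its thickness. Tightens clockwise from above, steep thread: 14 mm down per turn (2.2 mm per rad); stays where it is left.
- knob2: the same at 135 degrees, opposite knob4. All four: the collar starts 0.1 to 1.2 mm clear of the lid; tightening takes 1.6 to 2.4 rad of the hand in all, how much can only be felt: about 0.12 N m running free, 0.15 to 0.22 squashing the seal, then, ear on its seat, some 0.15 more per 0.1 rad. 0.3 is tight, 0.5 may be too much; once the hand stops, the moment sags in 0.1 s.
- knob3: the same wing knob on the stud at 225 degrees, opposite knob1
- knob4: the same wing knob on the stud at 315 degrees, opposite knob2
- jar: bystander: lidded specimen jar, 60 mm across, 85 mm high, loose; origin under its centre
- weight: bystander: brass test weight, 48 mm across, 68 mm high, loose; origin under its centre
- dish: bystander: low white dish, 100 mm across, 18 mm high, loose; origin under its centre
Mind the look-alikes: they are no part of the job. Of the things shaped like the cell, the stainless one is meant. Of the things like the lid, leave any that is green; of the rest the smaller one is meant.

How it is judged (in metres and radians):
On the way, in this order (a step that is already met when the one before it is completed fails the run):
1. two opposite knobs have been tightened a little while the other two are still where they were (((distance of each of knob1, knob3 from where it was at the start of the episode above 0.0006 m and distance of each of knob2, knob4 from where it was at the start of the episode below 0.0003 m) or (distance of each of knob2, knob4 from where it was at the start of the episode above 0.0006 m and distance of each of knob1, knob3 from where it was at the start of the episode below 0.0003 m))), for 0.1 s.
2. all four knobs have been tightened a little before the lid is home (it is still more than 0.5 mm above its seats) (distance of each of knob1, knob2, knob3, knob4 from where it was at the start of the episode above 0.0006 m and z of lid in the frame of cell above 0.0805 m), for 0.1 s.
At the end, for the whole second after the job is handed in: The lid rests flat on its seats (centre less than 0.5 mm above them, tilt under 0.005 rad), at rest, with every one of the four knobs pressing on it with more than 12 N (a tightening moment of about 0.2 N m) (z of lid in the frame of cell below 0.0805 m and angle between lid's own z axis and vertical below 0.005 rad and contact force between each of knob1, knob2, knob3, knob4 and lid above 12 N and linear speed of lid below 0.01 m/s); the robot touches nothing.
It fails at once if the lid is cocked: tilted by more than 0.0175 rad, as when one knob, or two neighbours, run far ahead of the others (angle between lid's own z axis and vertical above 0.0175 rad).
It fails at once if a knob is overtightened: it presses on the lid with more than 90 N (over 0.5 N m) (contact force between any of knob1, knob2, knob3, knob4 and lid above 90 N).
It fails at once if a bystander is moved by more than 20 mm (distance of any of jar, weight, dish from where it was at the start of the episode above 0.02 m).
It also fails if it takes over 72 s, if anything falls off the work surface, if the arm or the gripper's body presses on something with over 40 N, if the wrist force passes 120 N, or if a joint passes its speed limit or range.

ROBOT

A 6-joint arm with a two-finger parallel gripper is mounted at the origin on the work surface. World frame = base frame: x ahead of the robot, y to its left, z up, the work surface at z = 0. Lengths are in mm, angles in degrees, forces in N, time in s.
With the tool pointing down it reaches from about 150 to 775 mm from the base axis. Payload 6.1 kg.
Tool frame: the origin (TCP) lies on the mounting face of the last link; the fingertips stand 173 mm ahead of it and the grasp point (between the pads) lies 155 mm ahead of it (manip.tcp_to_tips is the distance from the TCP to the fingertips, in mm); z points along the fingers, y is the direction in which the jaws open and shut (so a half turn about z gives the same grasp; the last joint's range is limited). The gripper opens to 85 mm and grips with 20 to 120 N. Pads are 22 mm wide; open, the fingers measure 114 mm over their backs; the gripper's body (76 mm by 85 mm) begins 54 mm behind the grasp point. The pads swing forward as they close: fully open they stand 13 mm farther back than shut.
Start: joints at [73.453, 7.208, -2.269, 80.523, 0, 90], TCP at [149.515, 503.244, 404.695] pointing down, gripper open.
Joint ranges: [-155.77, 155.77], [-54.66, 111.73], [-72.52, 77.12], [-102.08, 115.82], [-83.92, 84.16], [-180, 180]. Speed limits (degrees/s): [136.94, 136.94, 172.46, 180, 180, 180].

INTERFACE

Orientations are given as a 3x3 rotation matrix whose columns are the frame's x, y, z axes.
In Python, from station import manip gives the robot as it stands.
- The arm moves only by the tool step_arm, never from a script. Its arguments are lists of equal length, an entry for each row: "rot": the turn, a rotation vector about the world's x, y, z in units of 8 degrees (1.0 is 8 degrees), a list of three; "dp": the shift along the world's x, y, z in units of 30 mm (1.0 is 30 mm), a list of three; "gripper": the opening in per cent of the stroke, from 0 (shut) to 100 (fully open). In form: {"rot": [[wx, wy, wz], ...], "dp": [[dx, dy, dz], ...], "gripper": [gripper, ...]}. A call has exactly 5 rows; each row is the pose to reach, as a shift and turn from the pose commanded when the call began; what a row does not reach only later rows make up. A row lasts 1/10 s, in which the tool goes at most 50 mm and 8.59 degrees, less where a joint would pass 70% of its speed; a pose out of reach is approached as far as the arm can. A call with a gripper value outside its range is refused whole. The fingers move at their own pace and stop on an object; the grip force is fixed at half the most. Time passes only in rows, so rows that repeat a pose let the fingers close, or fill a call up. It gives the time, the measured TCP pose, the force and the opening at its end, in the units of the state.
- manip.observe(): the state, without advancing time (a new reading comes with each control period).
- manip.read_camera(name): name is "scene" or "top"; returns a dict with "img" (480x640x3 uint8, red, green, blue), "range_z" (480x640 float32, mm along the optical axis (not along the pixel's ray), 0 where there is no reading), "fovy" (degrees; the focal length in pixels is half the picture's height over the tangent of half this angle, whatever the lens; pixels are square), "cx", "cy" (the principal point, pixels), "world_from_camera" (4x4, takes a point from camera to world coordinates). Camera axes: x right, y up, looking along -z (the intrinsics and any distortion apply to the point x, -y, -z); pixel columns grow to the right and rows downward; lengths in mm; the calibration is good to about 2 mm. A picture is of the moment at which its call begins.
- manip.hand_in(): hands the job in, once; it reports no verdict.
The state is a dict: "time_s": time; "joint_positions": joint angles; "dq": joint speeds; "joint_efforts": joint torques, N m; "position": TCP position; "orientation": TCP orientation; "force": force on the tool from outside, world axes, zero at the start; "wrist_torque": the same for the moment, N m; "opening": finger opening in mm.
Only numpy, scipy, OpenCV 4.12 (cv2) and the standard library are available. Lean on these libraries where they do the work, as an engineer would, in place of code of your own. Each camera call takes 0.05 s, during which the arm holds its last target. There are 200 camera calls.

## Working session

There is one attempt and no reset: what is moved stays moved. The work goes in short steps, Python scripts to look and compute and a tool call to move; the robot and the scene stay as the last step left them, time stands still between calls to the robot, and variables do not carry over. Pictures are saved under pics/ and viewed, about 8 in all and at most 12, crops included, and the job is handed in when it is done.

Besides the shell and the picture viewer there is one more tool, called after ">>>" as name(argument=value, ...) on one line, values as JSON. step_arm: Moves the arm, as the interface text tells. Its arguments: {"type":"object","properties":{"rot":{"type":"array"},"dp":{"type":"array"},"gripper":{"type":"array"}},"required":["rot","dp","gripper"]}

```bash
ls; mkdir -p pics
python3 - <<'E'
from station import manip
import cv2,numpy as np
s=manip.observe(); print({k:np.round(v,3).tolist() for k,v in s.items()})
for n in ("scene","top"):
    c=manip.read_camera(n); cv2.imwrite(f"pics/{n}0.png",c["img"][:,:,::-1]); np.savez(f"{n}0.npz",**c)
    print(n,c["fovy"],c["cx"],c["cy"],np.round(c["world_from_camera"],3).tolist(),[k for k in c])
E
```

```text
pics
{'time_s': 0.0, 'joint_positions': [73.454, 7.24, -2.327, 80.524, -0.001, 90.0], 'dq': [0.102, -0.04, -0.08, -0.034, 0.063, -0.032], 'joint_efforts': [0.0, -43.592, 35.292, 0.017, 0.0, -0.0], 'position': [149.475, 503.125, 403.932], 'orientation': [[-0.959, 0.285, -0.0], [0.285, 0.959, -0.002], [-0.0, -0.002, -1.0]], 'force': [-0.217, -1.037, -0.368], 'wrist_torque': [0.075, 0.042, 0.041], 'opening': 85.58}
scene 45.48694364111631 322.3931651980658 246.72466351855329 [[0.663, -0.427, 0.615, 1241.492], [0.749, 0.383, -0.541, -601.248], [-0.005, 0.819, 0.574, 742.86], [0.0, 0.0, 0.0, 1.0]] ['img', 'range_z', 'fovy', 'cx', 'cy', 'world_from_camera']
top 57.537550690231 323.6203157642886 240.30335028684422 [[-0.017, 0.998, -0.055, 457.317], [-1.0, -0.018, -0.015, -4.307], [-0.016, 0.054, 0.998, 1110.299], [0.0, 0.0, 0.0, 1.0]] ['img', 'range_z', 'fovy', 'cx', 'cy', 'world_from_camera']
```

View pics/scene0.png

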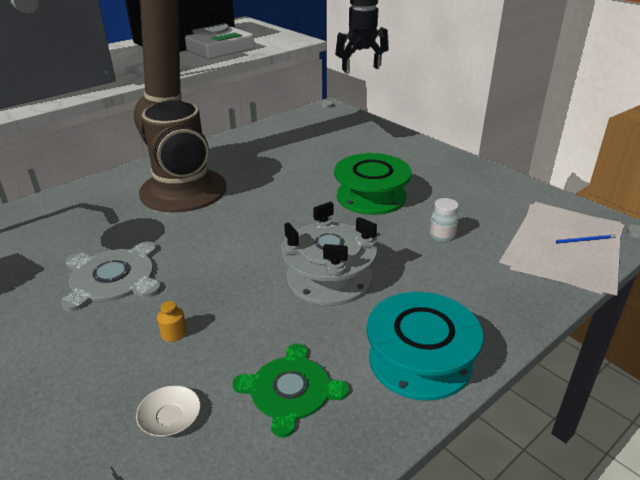

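View pics/top0.png

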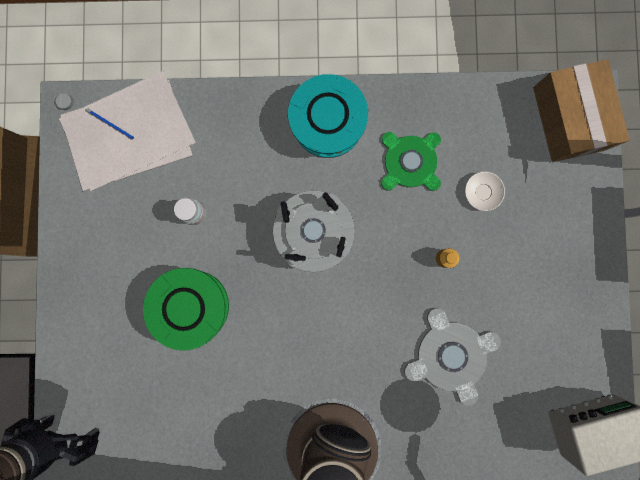

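Stainless cell with four black knobs: top (313,231), scene (330,260). The other cell-like things are green (183,308) and teal (328,115). The lid-like things are one green (411,160), one loose and stainless (453,356), and the lid under the knobs, which is the one meant. Next I measure it and take one crop.

```bash
cat > h.py <<'E'
import numpy as np,cv2
def load(n): return dict(np.load(n))
def pts(c):
    H,W=c["range_z"].shape; f=H/2/np.tan(np.radians(float(c["fovy"]))/2)
    u,v=np.meshgrid(np.arange(W),np.arange(H)); z=c["range_z"]
    p=np.stack([(u-c["cx"])/f*z,-(v-c["cy"])/f*z,-z,np.ones_like(z)],-1)
    return (p@c["world_from_camera"].T)[...,:3]
def ray(c,u,v,h):
    f=240/np.tan(np.radians(float(c["fovy"]))/2); M=c["world_from_camera"]
    d=M[:3,:3]@np.array([(u-c["cx"])/f,-(v-c["cy"])/f,-1]); o=M[:3,3]
    return o+d*(h-o[2])/d[2]
E
python3 - <<'E'
from h import *
for n,(x0,x1,y0,y1) in {"top":(265,365,180,280),"scene":(270,390,190,310)}.items():
    c=load(n+"0.npz"); P=pts(c); im=c["img"].astype(int)
    m=(im.max(2)<60); m[:y0]=0;m[y1:]=0;m[:,:x0]=0;m[:,x1:]=0
    m&=(P[...,2]>100)&(P[...,2]<160)
    k,L,S,C=cv2.connectedComponentsWithStats(m.astype(np.uint8))
    for i in range(1,k):
        if S[i,4]<15: continue
        q=P[L==i]; top=np.percentile(q[:,2],90); t=q[q[:,2]>top-6]
        (cx,cy),(w,h),a=cv2.minAreaRect(t[:,:2].astype(np.float32))
        ev=np.linalg.eigh(np.cov(t[:,:2].T))[1][:,1]
        print(n,np.round(C[i]),S[i,4],"top",round(top,1),"rect",np.round([cx,cy,w,h],1),"mean",np.round(t.mean(0),1),"wing deg",round(np.degrees(np.arctan2(ev[1],ev[0]))%180,1))
    cr=c["img"][y0:y1,x0:x1,::-1]; cv2.imwrite(f"pics/{n}crop.png",cv2.resize(cr,(500,500),interpolation=cv2.INTER_CUBIC))
    if n=="top":
        for nm,(u,v) in dict(jar=(185,210),weight=(449,258),dish=(485,191),lid2=(453,356)).items(): print(nm,np.round(P[v,u],0))
        # flange outline
        z=P[...,2]; g=(z>70)&(z<100); g[:y0]=0;g[y1:]=0;g[:,:x0]=0;g[:,x1:]=0
        q=P[g][:,:2].astype(np.float32); print("flange/lid circle",cv2.minEnclosingCircle(q),q.mean(0))
        print("glass",P[231,313])
a=cv2.imread("pics/topcrop.png");b=cv2.imread("pics/scenecrop.png")
cv2.imwrite("pics/crops.png",cv2.resize(np.hstack([a,b]),(800,400)))
E
```

```text
top [330. 201.] 121 top 135.5 rect [599.3  -5.1  45.3  11.3] mean [599.2  -5.2 133.6] wing deg 38.7
top [285. 212.] 122 top 136.4 rect [577.2  98.5  45.1  12. ] mean [576.8  98.2 134. ] wing deg 9.3
top [340. 246.] 110 top 135.1 rect [496.4 -27.1  11.4  44.4] mean [495.8 -26.8 133.2] wing deg 164.4
top [294. 257.] 105 top 136.6 rect [474.7  76.4  43.2  11.3] mean [474.7  76.8 134.5] wing deg 83.6
jar [591. 339.  85.]
weight [ 467. -285.   68.]
dish [ 636. -398.    5.]
lid2 [ 226. -302.   15.]
flange/lid circle ((536.809814453125, 36.10340881347656), 97.75846862792969) [535.66003   35.360126]
glass [534.94328514  35.41239499  95.16195896]
scene [323. 211.] 284 top 132.4 rect [477.4  74.6  46.1  14.2] mean [477.6  73.  130.9] wing deg 80.9
scene [366. 228.] 318 top 131.9 rect [579.8  96.5  44.8  13.9] mean [581.2  94.9 130.8] wing deg 10.3
scene [291. 234.] 226 top 132.5 rect [498.3 -30.2  11.5  47.5] mean [500.7 -31.3 130.9] wing deg 166.0
scene [335. 252.] 383 top 132.1 rect [602.1  -8.   44.9  14.6] mean [603.8  -7.7 130.6] wing deg 39.9
```

View pics/crops.png

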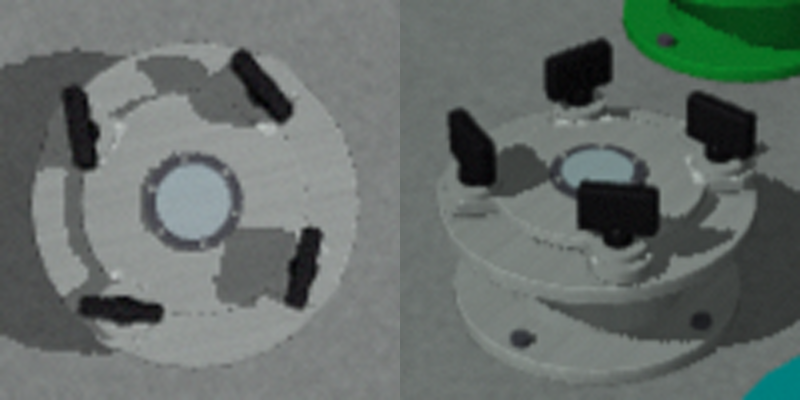

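The crop confirms the stainless cell with its lid and four black knobs. Opposite knobs measure 149 mm apart (150 expected), the wing tops are at about 134 mm, and the centre is near (538, 34.5). I call the knobs A(601,-6.5), D(476,75.5), B(578.5,97.5) and C(497,-28.5); the pairs are A-D and B-C. I go to A first, with the jaw axis at 129°.

>>> step_arm(rot=[[0,0,0.46],[0,0,0.92],[0,0,1.38],[0,0,1.84],[0,0,2.3]], dp=[[1.0,-1.13,-0.16],[2.0,-2.26,-0.32],[3.0,-3.39,-0.48],[4.0,-4.52,-0.64],[5.0,-5.65,-0.8]], gripper=[35,35,35,35,35])

```text
time_s: 0.6
position: [300.2, 332.2, 380.2]
orientation: [[-0.999, -0.036, -0.0], [-0.036, 0.999, -0.0], [0.0, -0.0, -1.0]]
force: [1.0, 0.9, -0.1]
opening: 30.2
```

>>> step_arm(rot=[[0,0,0.46],[0,0,0.92],[0,0,1.38],[0,0,1.84],[0,0,2.3]], dp=[[1.0,-1.13,-0.16],[2.0,-2.26,-0.32],[3.0,-3.39,-0.48],[4.0,-4.52,-0.64],[5.0,-5.65,-0.8]], gripper=[35,35,35,35,35])

```text
time_s: 1.1
position: [450.3, 162.5, 356.3]
orientation: [[-0.937, -0.349, -0.0], [-0.349, 0.937, 0.0], [0.0, 0.0, -1.0]]
force: [-0.1, 0.7, 0.4]
opening: 30.1
```

>>> step_arm(rot=[[0,0,0.46],[0,0,0.92],[0,0,1.38],[0,0,1.84],[0,0,2.3]], dp=[[1.0,-1.13,-0.16],[2.0,-2.26,-0.32],[3.0,-3.39,-0.48],[4.0,-4.52,-0.64],[5.0,-5.65,-0.8]], gripper=[35,35,35,35,35])

```text
time_s: 1.6
position: [600.4, -7.0, 332.0]
orientation: [[-0.779, -0.626, -0.001], [-0.626, 0.779, 0.0], [0.0, 0.001, -1.0]]
force: [0.5, 0.6, 0.2]
opening: 29.8
```

>>> step_arm(rot=[[0,0,0],[0,0,0],[0,0,0],[0,0,0],[0,0,0]], dp=[[0,0,-0.85],[0,0,-1.63],[0,0,-1.63],[0,0,-1.63],[0,0,-1.63]], gripper=[35,35,0,0,0])

```text
time_s: 2.1
position: [599.1, -6.0, 281.3]
orientation: [[-0.781, -0.624, -0.004], [-0.624, 0.781, -0.003], [0.006, 0.0, -1.0]]
force: [3.9, -5.1, -19.6]
opening: 10.7
```

```bash
cat > st.py <<'E'
from station import manip
import numpy as np
s=manip.observe(); o=np.array(s["orientation"])
print("t",round(s["time_s"],2),"pos",np.round(s["position"],1),"yaw",round(float(np.degrees(np.arctan2(o[1,1],o[0,1]))),1),"F",np.round(s["force"],1),"T",np.round(s["wrist_torque"],3),"open",round(s["opening"],1),"q6",round(s["joint_positions"][5],1))
E
python3 st.py
```

```text
t 2.1 pos [599.1  -6.  281.3] yaw 128.6 F [  3.9  -5.1 -19.6] T [-1.134 -0.85   0.122] open 10.7 q6 -39.2
```

>>> step_arm(rot=[[0,0,0],[0,0,-0.95],[0,0,-1.9],[0,0,-2.85],[0,0,-3.8]], dp=[[-0.04,0.05,0],[-0.04,0.05,-0.01],[-0.04,0.05,-0.02],[-0.04,0.05,-0.03],[-0.04,0.05,-0.04]], gripper=[0,0,0,0,0])

```text
time_s: 2.6
position: [598.4, -4.8, 280.1]
orientation: [[-0.99, -0.138, -0.003], [-0.138, 0.99, -0.004], [0.004, -0.004, -1.0]]
force: [7.3, -7.2, -22.1]
opening: 11.3
```

```bash
python3 st.py
```

```text
t 2.6 pos [598.4  -4.8 280.1] yaw 97.9 F [  7.3  -7.2 -22.1] T [-1.243 -1.412  0.136] open 11.3 q6 -8.3
```

>>> step_arm(rot=[[0,0,0],[0,0,0],[0,0,0],[0,0,0.9],[0,0,1.9]], dp=[[0,0,0],[0,0,0],[0,0,0.9],[-0.5,0.3,1.41],[-1.5,1.0,1.41]], gripper=[35,35,35,35,35])

```text
time_s: 3.1
position: [554.7, 26.2, 328.8]
orientation: [[-0.915, -0.403, 0.007], [-0.403, 0.915, 0.0], [-0.007, -0.002, -1.0]]
force: [-0.3, 0.1, 1.6]
opening: 30.2
```

>>> step_arm(rot=[[0,0,1.05],[0,0,2.1],[0,0,3.15],[0,0,4.2],[0,0,5.25]], dp=[[-0.8,0.5,0],[-1.6,1.0,0],[-2.2,1.4,0],[-2.57,1.63,0],[-2.57,1.63,0]], gripper=[35,35,35,35,35])

```text
time_s: 3.6
position: [474.7, 76.3, 327.0]
orientation: [[-0.407, -0.914, 0.003], [-0.914, 0.407, 0.001], [-0.002, -0.002, -1.0]]
force: [-0.2, 0.0, 0.2]
opening: 29.8
```

>>> step_arm(rot=[[0,0,1.05],[0,0,2.05],[0,0,2.05],[0,0,2.05],[0,0,2.05]], dp=[[0,0,0],[0,0,-0.5],[0,0,-1.1],[0,0,-1.4],[0,0,-1.41]], gripper=[35,35,35,35,0])

```text
time_s: 4.1
position: [475.8, 75.4, 282.5]
orientation: [[-0.141, -0.99, -0.001], [-0.99, 0.141, 0.0], [0.0, 0.001, -1.0]]
force: [0.2, -1.0, 0.0]
opening: 16.5
```

```bash
python3 st.py
```

```text
t 4.1 pos [475.8  75.4 282.5] yaw 171.9 F [ 0.2 -1.   0. ] T [ 0.002  0.012 -0.072] open 16.5 q6 -72.9
```

>>> step_arm(rot=[[0,0,0],[0,0,-0.95],[0,0,-1.9],[0,0,-2.85],[0,0,-3.8]], dp=[[0,0,0],[0,0,-0.01],[0,0,-0.02],[0,0,-0.03],[0,0,-0.04]], gripper=[0,0,0,0,0])

```text
time_s: 4.6
position: [474.8, 75.4, 281.7]
orientation: [[-0.627, -0.779, -0.004], [-0.779, 0.627, 0.001], [0.002, 0.004, -1.0]]
force: [-7.8, 2.6, -0.0]
opening: 10.7
```

```bash
python3 st.py
```

```text
t 4.6 pos [474.8  75.4 281.7] yaw 141.2 F [-7.8  2.6 -0. ] T [0.268 1.306 0.181] open 10.7 q6 -42.2
```

>>> step_arm(rot=[[0,0,0],[0,0,0],[0,0,0],[0,0,-0.8],[0,0,-1.8]], dp=[[0,0,0],[0,0,0],[0,0,0.9],[0.4,0.1,1.41],[1.4,0.3,1.41]], gripper=[35,35,35,35,35])

```text
time_s: 5.1
position: [518.4, 84.1, 327.7]
orientation: [[-0.8, -0.6, 0.006], [-0.6, 0.8, 0.001], [-0.005, -0.003, -1.0]]
force: [0.3, -0.7, -0.0]
opening: 29.7
```

>>> step_arm(rot=[[0,0,-1.0],[0,0,-2.0],[0,0,-3.0],[0,0,-3.4],[0,0,-3.4]], dp=[[0.8,0.17,0],[1.5,0.33,0],[1.9,0.41,0],[2.01,0.43,-0.5],[2.01,0.43,-1.0]], gripper=[35,35,35,35,35])

```text
time_s: 5.6
position: [579.9, 97.2, 294.4]
orientation: [[-0.985, -0.172, 0.003], [-0.172, 0.985, 0.0], [-0.003, -0.0, -1.0]]
force: [0.4, 0.2, -0.5]
opening: 29.9
```

>>> step_arm(rot=[[0,0,0],[0,0,0],[0,0,0],[0,0,0],[0,0,-0.9]], dp=[[0,0,-0.33],[0,0,-0.37],[0,0,-0.37],[0,0,-0.37],[0,0,-0.38]], gripper=[35,20,0,0,0])

```text
time_s: 6.1
position: [578.2, 97.7, 282.1]
orientation: [[-0.999, -0.045, -0.001], [-0.045, 0.999, 0.002], [0.001, 0.002, -1.0]]
force: [-1.0, 4.9, -5.8]
opening: 10.9
```

>>> step_arm(rot=[[0,0,-0.7],[0,0,-1.4],[0,0,-2.1],[0,0,-2.5],[0,0,-2.9]], dp=[[0,0,-0.01],[0,0,-0.02],[0,0,-0.03],[0,0,-0.03],[0,0,-0.03]], gripper=[0,0,0,0,0])

```text
time_s: 6.6
position: [578.1, 97.7, 281.2]
orientation: [[-0.936, 0.352, -0.001], [0.352, 0.936, 0.002], [0.002, 0.001, -1.0]]
force: [0.2, 4.4, -8.0]
opening: 11.2
```

```bash
python3 st.py
```

```text
t 6.6 pos [578.1  97.7 281.2] yaw 69.4 F [ 0.2  4.4 -8. ] T [0.892 0.124 0.085] open 11.2 q6 30.2
```

>>> step_arm(rot=[[0,0,0],[0,0,0],[0,0,0],[0,0,0],[0,0,0.3]], dp=[[0,0,0],[0,0,0],[0,0,0.9],[-0.1,-0.2,1.41],[-0.8,-1.2,1.41]], gripper=[35,35,35,35,35])

```text
time_s: 7.1
position: [556.5, 62.1, 326.9]
orientation: [[-0.952, 0.307, 0.007], [0.307, 0.952, 0.001], [-0.006, 0.003, -1.0]]
force: [0.9, -1.2, 0.3]
opening: 29.7
```

>>> step_arm(rot=[[0,0,0.2],[0,0,0.42],[0,0,0.42],[0,0,0.42],[0,0,0.42]], dp=[[-0.8,-1.2,0],[-1.5,-2.3,0],[-1.8,-2.85,0],[-1.92,-2.99,-0.5],[-1.92,-2.99,-1.0]], gripper=[35,35,35,35,35])

```text
time_s: 7.6
position: [496.6, -30.0, 295.1]
orientation: [[-0.967, 0.256, 0.004], [0.256, 0.967, -0.001], [-0.004, -0.0, -1.0]]
force: [-0.3, -0.0, -0.3]
opening: 30.1
```

>>> step_arm(rot=[[0,0,0],[0,0,0],[0,0,0],[0,0,0],[0,0,-0.9]], dp=[[0,0,-0.33],[0,0,-0.37],[0,0,-0.37],[0,0,-0.37],[0,0,-0.38]], gripper=[35,20,0,0,0])

```text
time_s: 8.1
position: [497.0, -28.1, 282.2]
orientation: [[-0.927, 0.376, -0.001], [0.376, 0.927, 0.001], [0.001, 0.001, -1.0]]
force: [0.1, 4.2, -4.7]
opening: 11.1
```

>>> step_arm(rot=[[0,0,-0.7],[0,0,-1.4],[0,0,-2.1],[0,0,-2.5],[0,0,-2.9]], dp=[[0,0,-0.01],[0,0,-0.02],[0,0,-0.03],[0,0,-0.03],[0,0,-0.03]], gripper=[0,0,0,0,0])

```text
time_s: 8.6
position: [496.8, -28.2, 281.4]
orientation: [[-0.704, 0.71, -0.001], [0.71, 0.704, 0.001], [0.001, -0.0, -1.0]]
force: [0.1, 2.0, -5.6]
opening: 10.8
```

```bash
python3 st.py
```

```text
t 8.6 pos [496.8 -28.2 281.4] yaw 44.7 F [ 0.1  2.  -5.6] T [0.533 0.135 0.121] open 10.8 q6 42.0
```

>>> step_arm(rot=[[0,0,0],[0,0,0],[0,0,0],[0,0,0.7],[0,0,1.7]], dp=[[0,0,0],[0,0,0],[0,0,0.9],[0.3,0.1,1.5],[1.2,0.25,1.5]], gripper=[35,35,35,35,35])

```text
time_s: 9.1
position: [532.9, -21.4, 330.5]
orientation: [[-0.855, 0.519, 0.005], [0.519, 0.855, -0.001], [-0.005, 0.002, -1.0]]
force: [1.0, 0.2, 0.2]
opening: 30.3
```

>>> step_arm(rot=[[0,0,1.0],[0,0,2.0],[0,0,3.0],[0,0,4.0],[0,0,4.98]], dp=[[1.0,0.2,0],[1.8,0.38,0],[2.25,0.47,0],[2.25,0.47,0],[2.25,0.47,0]], gripper=[35,35,35,35,35])

```text
time_s: 9.6
position: [601.2, -7.1, 326.7]
orientation: [[-0.989, -0.151, 0.001], [-0.151, 0.989, -0.001], [-0.001, -0.001, -1.0]]
force: [0.7, -0.5, 0.6]
opening: 29.6
```

```bash
cat > meas.py <<'E'
from h import *
from station import manip
import sys
K=dict(A=(600.3,-7),D=(474.8,75.3),B=(578.5,97.5),C=(496.8,-28.5))
for n in ("top","scene"):
    c=manip.read_camera(n); P=pts(c); im=c["img"].astype(int)
    cv2.imwrite(f"pics/{n}_{sys.argv[1]}.png",c["img"][:,:,::-1])
    for k,(x,y) in K.items():
        m=(im.max(2)<60)&(P[...,2]>118)&(P[...,2]<142)&(np.hypot(P[...,0]-x,P[...,1]-y)<32)
        q=P[m]
        if len(q)<30: print(n,k,"hidden",len(q)); continue
        t=q[q[:,2]>np.percentile(q[:,2],90)-6]
        ev=np.linalg.eigh(np.cov(t[:,:2].T))[1][:,1]
        print(n,k,len(t),np.round(t.mean(0),1),"top",np.round(np.percentile(q[:,2],90),1),"wing",round(np.degrees(np.arctan2(ev[1],ev[0]))%180,1))
E
python3 meas.py 1; python3 st.py
```

```text
top A hidden 0
top D hidden 6
top B 103 [577.5  98.7 132.8] top 134.8 wing 160.1
top C hidden 0
scene A 108 [605.2  -8.9 129.5] top 131.3 wing 10.2
scene D hidden 1
scene B 79 [581.5  94.1 130.5] top 132.1 wing 160.5
scene C 82 [500.4 -31.3 130. ] top 131.5 wing 134.6
t 9.7 pos [600.8  -7.2 326.8] yaw 98.3 F [ 0.4 -0.5 -0.9] T [ 0.01  -0.039 -0.026] open 29.7 q6 -9.0
```

>>> step_arm(rot=[[0,0,0],[0,0,0],[0,0,0],[0,0,0],[0,0,0]], dp=[[0,0,-0.6],[0,0,-1.2],[0,0,-1.45],[0,0,-1.5],[0,0,-1.5]], gripper=[35,35,35,0,0])

```text
time_s: 10.2
position: [600.0, -6.3, 281.2]
orientation: [[-0.99, -0.143, -0.002], [-0.143, 0.99, 0.003], [0.001, 0.003, -1.0]]
force: [-1.1, 6.6, -6.8]
opening: 10.8
```

>>> step_arm(rot=[[0,0,0],[0,0,-0.9],[0,0,-1.8],[0,0,-2.7],[0,0,-3.5]], dp=[[0,0,0],[0,0,-0.01],[0,0,-0.02],[0,0,-0.03],[0,0,-0.04]], gripper=[0,0,0,0,0])

```text
time_s: 10.7
position: [600.0, -6.1, 280.1]
orientation: [[-0.94, 0.342, -0.002], [0.342, 0.94, 0.003], [0.003, 0.002, -1.0]]
force: [-0.7, 6.1, -3.6]
opening: 10.7
```

```bash
python3 st.py
```

```text
t 10.7 pos [600.   -6.1 280.1] yaw 70.0 F [-0.7  6.1 -3.6] T [0.943 0.34  0.15 ] open 10.7 q6 19.4
```

>>> step_arm(rot=[[0,0,0],[0,0,0],[0,0,0],[0,0,0.9],[0,0,1.9]], dp=[[0,0,0],[0,0,0],[0,0,0.9],[-0.4,0.3,1.5],[-1.4,0.9,1.5]], gripper=[35,35,35,35,35])

```text
time_s: 11.2
position: [560.4, 19.3, 328.6]
orientation: [[-0.997, 0.075, 0.007], [0.075, 0.997, -0.0], [-0.007, 0.0, -1.0]]
force: [0.5, 0.8, 0.8]
opening: 29.8
```

>>> step_arm(rot=[[0,0,1.05],[0,0,2.1],[0,0,3.15],[0,0,4.2],[0,0,5.25]], dp=[[-0.9,0.6,0],[-1.8,1.2,0],[-2.4,1.6,0],[-2.8,1.86,0],[-2.8,1.86,0]], gripper=[35,35,35,35,35])

```text
time_s: 11.7
position: [473.2, 76.3, 326.5]
orientation: [[-0.789, -0.615, 0.002], [-0.615, 0.789, 0.0], [-0.002, -0.001, -1.0]]
force: [-1.0, 1.3, 0.4]
opening: 29.8
```

>>> step_arm(rot=[[0,0,1.0],[0,0,1.75],[0,0,1.75],[0,0,1.75],[0,0,1.75]], dp=[[0,0,0],[0,0,-0.5],[0,0,-1.1],[0,0,-1.4],[0,0,-1.46]], gripper=[35,35,35,20,0])

```text
time_s: 12.2
position: [474.0, 75.6, 281.3]
orientation: [[-0.623, -0.782, -0.001], [-0.782, 0.623, -0.0], [0.001, 0.001, -1.0]]
force: [-4.0, -0.1, 4.6]
opening: 10.7
```

>>> step_arm(rot=[[0,0,0],[0,0,-0.9],[0,0,-1.8],[0,0,-2.7],[0,0,-3.5]], dp=[[0,0,0],[0,0,-0.01],[0,0,-0.02],[0,0,-0.03],[0,0,-0.04]], gripper=[0,0,0,0,0])

```text
time_s: 12.7
position: [473.9, 75.8, 280.4]
orientation: [[-0.919, -0.394, -0.002], [-0.394, 0.919, 0.0], [0.001, 0.001, -1.0]]
force: [-4.1, 1.8, -0.8]
opening: 10.9
```

```bash
python3 st.py
```

```text
t 12.7 pos [473.9  75.8 280.4] yaw 113.2 F [-4.1  1.8 -0.8] T [0.226 0.748 0.112] open 10.9 q6 -14.1
```

>>> step_arm(rot=[[0,0,0],[0,0,0],[0,0,0],[0,0,-0.8],[0,0,-1.8]], dp=[[0,0,0],[0,0,0],[0,0,0.9],[0.4,0.1,1.5],[1.4,0.3,1.5]], gripper=[35,35,35,35,35])

```text
time_s: 13.2
position: [516.6, 84.7, 329.2]
orientation: [[-0.988, -0.155, 0.006], [-0.155, 0.988, 0.001], [-0.006, -0.0, -1.0]]
force: [0.3, -0.4, 0.7]
opening: 29.7
```

>>> step_arm(rot=[[0,0,-1.0],[0,0,-2.0],[0,0,-3.0],[0,0,-3.7],[0,0,-3.7]], dp=[[0.9,0.2,0],[1.6,0.35,0],[2.0,0.43,0],[2.07,0.44,-0.5],[2.07,0.44,-1.0]], gripper=[35,35,35,35,35])

```text
time_s: 13.7
position: [579.8, 98.1, 295.6]
orientation: [[-0.936, 0.351, 0.003], [0.351, 0.936, 0.0], [-0.002, 0.001, -1.0]]
force: [-0.4, 0.5, 0.3]
opening: 29.9
```

>>> step_arm(rot=[[0,0,0],[0,0,0],[0,0,0],[0,0,0],[0,0,-0.7]], dp=[[0,0,-0.4],[0,0,-0.46],[0,0,-0.46],[0,0,-0.46],[0,0,-0.47]], gripper=[35,20,0,0,0])

```text
time_s: 14.2
position: [578.3, 98.1, 280.5]
orientation: [[-0.897, 0.442, -0.001], [0.442, 0.897, 0.0], [0.001, -0.0, -1.0]]
force: [1.3, 1.6, -9.2]
opening: 10.9
```

>>> step_arm(rot=[[0,0,-0.7],[0,0,-1.4],[0,0,-2.0],[0,0,-2.4],[0,0,-2.8]], dp=[[0,0,-0.01],[0,0,-0.02],[0,0,-0.02],[0,0,-0.03],[0,0,-0.03]], gripper=[0,0,0,0,0])

```text
time_s: 14.7
position: [578.3, 98.1, 279.7]
orientation: [[-0.661, 0.75, -0.001], [0.75, 0.661, 0.0], [0.001, -0.001, -1.0]]
force: [1.1, 1.1, -9.4]
opening: 10.9
```

```bash
python3 st.py
```

```text
t 14.7 pos [578.3  98.1 279.7] yaw 41.4 F [ 1.1  1.1 -9.4] T [ 0.264 -0.164  0.136] open 10.9 q6 58.2
```

>>> step_arm(rot=[[0,0,0],[0,0,0],[0,0,0],[0,0,0],[0,0,0.2]], dp=[[0,0,0],[0,0,0],[0,0,0.9],[-0.1,-0.2,1.5],[-0.8,-1.2,1.5]], gripper=[35,35,35,35,35])

```text
time_s: 15.2
position: [556.5, 63.2, 329.0]
orientation: [[-0.686, 0.727, 0.008], [0.728, 0.686, 0.001], [-0.004, 0.006, -1.0]]
force: [1.1, -0.2, 0.4]
opening: 29.9
```

>>> step_arm(rot=[[0,0,0.2],[0,0,0.22],[0,0,0.22],[0,0,0.22],[0,0,0.22]], dp=[[-0.8,-1.2,0],[-1.5,-2.3,0],[-1.8,-2.85,0],[-1.92,-3.01,-0.5],[-1.92,-3.01,-1.0]], gripper=[35,35,35,35,35])

```text
time_s: 15.7
position: [496.7, -29.5, 296.8]
orientation: [[-0.704, 0.71, 0.004], [0.71, 0.704, -0.001], [-0.003, 0.002, -1.0]]
force: [-0.1, -0.0, 0.0]
opening: 29.7
```

>>> step_arm(rot=[[0,0,0],[0,0,0],[0,0,0],[0,0,0],[0,0,-0.7]], dp=[[0,0,-0.4],[0,0,-0.46],[0,0,-0.46],[0,0,-0.46],[0,0,-0.47]], gripper=[35,20,0,0,0])

```text
time_s: 16.2
position: [496.9, -28.1, 281.0]
orientation: [[-0.631, 0.775, -0.001], [0.775, 0.631, -0.0], [0.0, -0.001, -1.0]]
force: [-0.4, 0.1, -4.8]
opening: 11.4
```

>>> step_arm(rot=[[0,0,-0.7],[0,0,-1.4],[0,0,-2.0],[0,0,-2.4],[0,0,-2.8]], dp=[[0,0,-0.01],[0,0,-0.02],[0,0,-0.02],[0,0,-0.03],[0,0,-0.03]], gripper=[0,0,0,0,0])

```text
time_s: 16.7
position: [496.7, -28.2, 280.2]
orientation: [[-0.288, 0.958, -0.001], [0.958, 0.288, -0.0], [0.0, -0.001, -1.0]]
force: [-0.2, -0.8, -5.7]
opening: 11.0
```

```bash
python3 st.py
```

```text
t 16.7 pos [496.7 -28.2 280.2] yaw 16.7 F [-0.2 -0.8 -5.7] T [-0.055  0.252  0.216] open 11.0 q6 70.0
```

>>> step_arm(rot=[[0,0,0],[0,0,0],[0,0,0],[0,0,0.7],[0,0,1.7]], dp=[[0,0,0],[0,0,0],[0,0,0.9],[0.3,0.1,1.5],[1.2,0.25,1.5]], gripper=[35,35,35,35,35])

```text
time_s: 17.2
position: [533.0, -20.9, 329.3]
orientation: [[-0.511, 0.86, 0.006], [0.86, 0.511, -0.0], [-0.003, 0.005, -1.0]]
force: [-0.0, 0.4, 0.2]
opening: 29.6
```

>>> step_arm(rot=[[0,0,1.0],[0,0,2.0],[0,0,3.0],[0,0,4.0],[0,0,4.98]], dp=[[1.0,0.2,0],[1.8,0.4,0],[2.24,0.5,0],[2.24,0.5,0],[2.24,0.5,-0.4]], gripper=[35,35,35,35,35])

```text
time_s: 17.7
position: [601.4, -5.6, 315.0]
orientation: [[-0.944, 0.331, 0.004], [0.331, 0.944, -0.0], [-0.004, 0.001, -1.0]]
force: [0.0, 0.0, 0.4]
opening: 29.9
```

>>> step_arm(rot=[[0,0,0],[0,0,0],[0,0,0],[0,0,0],[0,0,0]], dp=[[0,0,-0.6],[0,0,-1.0],[0,0,-1.1],[0,0,-1.1],[0,0,-1.1]], gripper=[35,35,10,0,0])

```text
time_s: 18.2
position: [599.9, -5.6, 279.2]
orientation: [[-0.941, 0.337, -0.002], [0.337, 0.941, 0.001], [0.002, 0.0, -1.0]]
force: [2.4, 2.7, -11.7]
opening: 10.6
```

>>> step_arm(rot=[[0,0,-0.55],[0,0,-1.1],[0,0,-1.65],[0,0,-2.2],[0,0,-2.75]], dp=[[0,0,0],[0,0,-0.01],[0,0,-0.02],[0,0,-0.02],[0,0,-0.03]], gripper=[0,0,0,0,0])

```text
time_s: 18.7
position: [600.0, -5.5, 278.5]
orientation: [[-0.744, 0.668, -0.002], [0.668, 0.744, 0.001], [0.002, -0.0, -1.0]]
force: [1.3, 2.6, -10.9]
opening: 11.0
```

```bash
python3 st.py
```

```text
t 18.7 pos [600.   -5.5 278.5] yaw 48.1 F [  1.3   2.6 -10.9] T [ 0.479 -0.311  0.218] open 11.0 q6 41.3
```

>>> step_arm(rot=[[0,0,0],[0,0,0],[0,0,0],[0,0,0.9],[0,0,1.9]], dp=[[0,0,0],[0,0,0],[0,0,0.9],[-0.4,0.3,1.5],[-1.4,0.9,1.5]], gripper=[35,35,35,35,35])

```text
time_s: 19.2
position: [560.0, 20.5, 328.2]
orientation: [[-0.897, 0.443, 0.008], [0.443, 0.897, -0.0], [-0.007, 0.003, -1.0]]
force: [0.3, -0.0, 0.6]
opening: 29.9
```

>>> step_arm(rot=[[0,0,1.05],[0,0,2.1],[0,0,3.15],[0,0,4.2],[0,0,5.25]], dp=[[-0.9,0.6,0],[-1.8,1.2,0],[-2.4,1.6,0],[-2.8,1.82,0],[-2.8,1.82,0]], gripper=[35,35,35,35,35])

```text
time_s: 19.7
position: [472.8, 76.3, 326.1]
orientation: [[-0.961, -0.275, 0.003], [-0.275, 0.961, 0.0], [-0.003, -0.001, -1.0]]
force: [0.2, -0.4, -0.3]
opening: 30.3
```

>>> step_arm(rot=[[0,0,1.0],[0,0,1.0],[0,0,1.0],[0,0,1.0],[0,0,1.0]], dp=[[0,0,-0.4],[0,0,-1.0],[0,0,-1.4],[0,0,-1.47],[0,0,-1.47]], gripper=[35,35,20,0,0])

```text
time_s: 20.2
position: [473.8, 75.8, 280.4]
orientation: [[-0.917, -0.398, -0.001], [-0.398, 0.917, 0.001], [0.0, 0.001, -1.0]]
force: [-2.4, 1.6, -1.2]
opening: 10.9
```

>>> step_arm(rot=[[0,0,-0.55],[0,0,-1.1],[0,0,-1.65],[0,0,-2.2],[0,0,-2.75]], dp=[[0,0,0],[0,0,-0.01],[0,0,-0.02],[0,0,-0.02],[0,0,-0.03]], gripper=[0,0,0,0,0])

```text
time_s: 20.7
position: [473.8, 76.0, 279.6]
orientation: [[-1.0, -0.023, -0.001], [-0.023, 1.0, 0.001], [0.001, 0.001, -1.0]]
force: [-2.6, 2.5, 1.1]
opening: 10.9
```

```bash
python3 st.py
```

```text
t 20.7 pos [473.8  76.  279.6] yaw 91.3 F [-2.6  2.5  1.1] T [0.488 0.55  0.241] open 10.9 q6 7.8
```

>>> step_arm(rot=[[0,0,0],[0,0,0],[0,0,0],[0,0,-0.8],[0,0,-1.8]], dp=[[0,0,0],[0,0,0],[0,0,0.9],[0.4,0.1,1.5],[1.4,0.3,1.5]], gripper=[35,35,35,35,35])

```text
time_s: 21.2
position: [516.2, 84.6, 328.1]
orientation: [[-0.974, 0.228, 0.005], [0.228, 0.974, 0.0], [-0.005, 0.002, -1.0]]
force: [0.6, 0.3, 0.8]
opening: 30.0
```

>>> step_arm(rot=[[0,0,-1.0],[0,0,-2.0],[0,0,-3.0],[0,0,-4.0],[0,0,-4.45]], dp=[[0.9,0.2,0],[1.6,0.35,0],[2.0,0.43,0],[2.08,0.44,0],[2.08,0.44,-0.4]], gripper=[35,35,35,35,35])

```text
time_s: 21.7
position: [579.9, 98.0, 313.7]
orientation: [[-0.66, 0.751, 0.004], [0.751, 0.66, 0.0], [-0.002, 0.003, -1.0]]
force: [0.2, -0.4, 0.5]
opening: 29.7
```

>>> step_arm(rot=[[0,0,0],[0,0,0],[0,0,0],[0,0,0],[0,0,0]], dp=[[0,0,-0.6],[0,0,-1.0],[0,0,-1.07],[0,0,-1.07],[0,0,-1.07]], gripper=[35,35,10,0,0])

```text
time_s: 22.2
position: [578.4, 98.0, 279.2]
orientation: [[-0.662, 0.749, -0.002], [0.749, 0.662, -0.0], [0.001, -0.001, -1.0]]
force: [1.9, 1.3, -13.1]
opening: 10.6
```

>>> step_arm(rot=[[0,0,-0.55],[0,0,-1.1],[0,0,-1.65],[0,0,-2.2],[0,0,-2.75]], dp=[[0,0,0],[0,0,-0.01],[0,0,-0.02],[0,0,-0.02],[0,0,-0.03]], gripper=[0,0,0,0,0])

```text
time_s: 22.7
position: [578.3, 98.0, 278.4]
orientation: [[-0.331, 0.944, -0.002], [0.944, 0.331, -0.0], [0.0, -0.002, -1.0]]
force: [2.0, 0.5, -11.0]
opening: 10.7
```

```bash
python3 st.py
```

```text
t 22.7 pos [578.3  98.  278.4] yaw 19.3 F [  2.    0.5 -11. ] T [ 0.214 -0.279  0.176] open 10.7 q6 80.3
```

>>> step_arm(rot=[[0,0,0],[0,0,0],[0,0,0],[0,0,0],[0,0,-0.2]], dp=[[0,0,0],[0,0,0],[0,0,0.9],[-0.1,-0.2,1.5],[-0.8,-1.2,1.5]], gripper=[35,35,35,35,35])

```text
time_s: 23.2
position: [556.5, 63.2, 328.3]
orientation: [[-0.31, 0.951, 0.008], [0.951, 0.31, 0.001], [-0.001, 0.008, -1.0]]
force: [0.8, -0.8, 0.7]
opening: 30.0
```

>>> step_arm(rot=[[0,0,-0.13],[0,0,-0.13],[0,0,-0.13],[0,0,-0.13],[0,0,-0.13]], dp=[[-0.8,-1.2,0],[-1.5,-2.3,0],[-1.8,-2.85,0],[-1.92,-3.01,-0.5],[-1.92,-3.01,-1.0]], gripper=[35,35,35,35,35])

```text
time_s: 23.7
position: [496.7, -29.4, 296.2]
orientation: [[-0.289, 0.957, 0.004], [0.957, 0.289, -0.001], [-0.002, 0.004, -1.0]]
force: [-0.7, 0.6, -0.3]
opening: 29.7
```

>>> step_arm(rot=[[0,0,0],[0,0,0],[0,0,0],[0,0,0],[0,0,0]], dp=[[0,0,-0.4],[0,0,-0.47],[0,0,-0.47],[0,0,-0.47],[0,0,-0.47]], gripper=[35,20,0,0,0])

```text
time_s: 24.2
position: [496.8, -28.2, 280.1]
orientation: [[-0.29, 0.957, -0.001], [0.957, 0.29, -0.0], [0.0, -0.001, -1.0]]
force: [-1.1, -0.5, -5.0]
opening: 10.5
```

>>> step_arm(rot=[[0,0,-0.55],[0,0,-1.1],[0,0,-1.65],[0,0,-2.2],[0,0,-2.75]], dp=[[0,0,0],[0,0,-0.01],[0,0,-0.02],[0,0,-0.02],[0,0,-0.03]], gripper=[0,0,0,0,0])

```text
time_s: 24.7
position: [496.6, -28.2, 279.3]
orientation: [[0.093, 0.996, -0.001], [0.996, -0.093, -0.0], [-0.0, -0.001, -1.0]]
force: [-2.5, -0.1, -2.9]
opening: 11.0
```

```bash
python3 st.py
```

```text
t 24.7 pos [496.6 -28.2 279.3] yaw -5.3 F [-2.5 -0.1 -2.9] T [-0.16   0.557  0.263] open 11.0 q6 92.1
```

>>> step_arm(rot=[[0,0,0],[0,0,0],[0,0,0],[0,0,0.7],[0,0,1.7]], dp=[[0,0,0],[0,0,0],[0,0,0.9],[0.3,0.1,1.5],[1.2,0.25,1.5]], gripper=[35,35,35,35,35])

```text
time_s: 25.2
position: [533.1, -20.9, 328.5]
orientation: [[-0.152, 0.988, 0.006], [0.988, 0.152, -0.0], [-0.001, 0.006, -1.0]]
force: [0.3, 0.3, -0.3]
opening: 29.8
```

>>> step_arm(rot=[[0,0,1.0],[0,0,2.0],[0,0,3.0],[0,0,4.0],[0,0,4.98]], dp=[[1.0,0.2,0],[1.8,0.4,0],[2.24,0.51,0],[2.24,0.51,0],[2.24,0.51,-0.4]], gripper=[35,35,35,35,35])

```text
time_s: 25.7
position: [601.5, -5.3, 314.1]
orientation: [[-0.751, 0.66, 0.004], [0.66, 0.751, 0.0], [-0.003, 0.003, -1.0]]
force: [0.2, -0.7, 0.2]
opening: 30.0
```

>>> step_arm(rot=[[0,0,0],[0,0,0],[0,0,0],[0,0,0],[0,0,0]], dp=[[0,0,-0.6],[0,0,-1.0],[0,0,-1.1],[0,0,-1.1],[0,0,-1.1]], gripper=[35,35,10,0,0])

```text
time_s: 26.2
position: [600.0, -5.4, 278.4]
orientation: [[-0.746, 0.666, -0.002], [0.666, 0.746, 0.0], [0.002, -0.001, -1.0]]
force: [1.6, 1.0, -12.0]
opening: 10.9
```

>>> step_arm(rot=[[0,0,-0.25],[0,0,-0.5],[0,0,-0.75],[0,0,-1.0],[0,0,-1.25]], dp=[[0,0,0],[0,0,0],[0,0,-0.01],[0,0,-0.01],[0,0,-0.01]], gripper=[0,0,0,0,0])

```text
time_s: 26.7
position: [600.0, -5.4, 278.0]
orientation: [[-0.619, 0.786, -0.002], [0.786, 0.619, 0.0], [0.001, -0.001, -1.0]]
force: [2.4, 1.6, -12.6]
opening: 11.0
```

```bash
python3 st.py
```

```text
t 26.7 pos [600.   -5.4 278. ] yaw 38.2 F [  2.4   1.6 -12.6] T [ 0.268 -0.44   0.215] open 11.0 q6 51.3
```

>>> step_arm(rot=[[0,0,-0.18],[0,0,-0.36],[0,0,-0.54],[0,0,-0.72],[0,0,-0.9]], dp=[[0,0,0],[0,0,0],[0,0,-0.01],[0,0,-0.01],[0,0,-0.01]], gripper=[0,0,0,0,0])

```text
time_s: 27.2
position: [600.0, -5.4, 277.9]
orientation: [[-0.514, 0.858, -0.001], [0.858, 0.514, 0.001], [0.001, -0.001, -1.0]]
force: [3.1, 3.3, -19.9]
opening: 10.7
```

```bash
python3 st.py
```

```text
t 27.2 pos [600.   -5.4 277.9] yaw 31.0 F [  3.1   3.3 -19.9] T [ 0.615 -0.748  0.183] open 10.7 q6 58.5
```

>>> step_arm(rot=[[0,0,0],[0,0,0],[0,0,0],[0,0,0.9],[0,0,1.9]], dp=[[0,0,0],[0,0,0],[0,0,0.9],[-0.4,0.3,1.5],[-1.4,0.9,1.5]], gripper=[35,35,35,35,35])

```text
time_s: 27.7
position: [560.0, 20.7, 328.7]
orientation: [[-0.725, 0.689, 0.01], [0.689, 0.725, -0.001], [-0.007, 0.006, -1.0]]
force: [0.3, 0.3, -0.2]
opening: 30.3
```

>>> step_arm(rot=[[0,0,1.05],[0,0,2.1],[0,0,3.15],[0,0,4.2],[0,0,5.25]], dp=[[-0.9,0.6,0],[-1.8,1.2,0],[-2.4,1.6,0],[-2.8,1.81,0],[-2.8,1.81,0]], gripper=[35,35,35,35,35])

```text
time_s: 28.2
position: [472.9, 76.2, 326.5]
orientation: [[-1.0, 0.023, 0.005], [0.023, 1.0, 0.0], [-0.005, 0.0, -1.0]]
force: [0.3, 0.0, 1.0]
opening: 30.0
```

>>> step_arm(rot=[[0,0,0.4],[0,0,0.4],[0,0,0.4],[0,0,0.4],[0,0,0.4]], dp=[[0,0,-0.5],[0,0,-1.1],[0,0,-1.4],[0,0,-1.48],[0,0,-1.48]], gripper=[35,35,20,0,0])

```text
time_s: 28.7
position: [474.0, 75.9, 281.0]
orientation: [[-1.0, -0.025, 0.001], [-0.025, 1.0, 0.001], [-0.002, 0.001, -1.0]]
force: [-3.6, 2.7, 2.8]
opening: 10.6
```

>>> step_arm(rot=[[0,0,-0.25],[0,0,-0.5],[0,0,-0.75],[0,0,-1.0],[0,0,-1.25]], dp=[[0,0,0],[0,0,0],[0,0,-0.01],[0,0,-0.01],[0,0,-0.01]], gripper=[0,0,0,0,0])

```text
time_s: 29.2
position: [474.1, 75.9, 280.6]
orientation: [[-0.989, 0.15, 0.001], [0.15, 0.989, 0.001], [-0.001, 0.001, -1.0]]
force: [-3.0, 2.5, 3.6]
opening: 10.9
```

```bash
python3 st.py
```

```text
t 29.2 pos [474.1  75.9 280.6] yaw 81.4 F [-3.   2.5  3.6] T [0.37  0.732 0.237] open 10.9 q6 17.7
```

>>> step_arm(rot=[[0,0,-0.18],[0,0,-0.36],[0,0,-0.54],[0,0,-0.72],[0,0,-0.9]], dp=[[0,0,0],[0,0,0],[0,0,-0.01],[0,0,-0.01],[0,0,-0.01]], gripper=[0,0,0,0,0])

```text
time_s: 29.7
position: [474.1, 76.0, 280.3]
orientation: [[-0.962, 0.272, 0.001], [0.272, 0.962, 0.001], [-0.001, 0.001, -1.0]]
force: [-4.0, 2.6, 6.5]
opening: 10.9
```

```bash
python3 st.py
```

```text
t 29.7 pos [474.1  76.  280.3] yaw 74.2 F [-4.   2.6  6.5] T [0.45  0.977 0.201] open 10.9 q6 24.9
```

>>> step_arm(rot=[[0,0,0],[0,0,0],[0,0,0],[0,0,-0.8],[0,0,-1.8]], dp=[[0,0,0],[0,0,0],[0,0,0.9],[0.4,0.1,1.5],[1.4,0.3,1.5]], gripper=[35,35,35,35,35])

```text
time_s: 30.2
position: [516.1, 84.5, 327.1]
orientation: [[-0.862, 0.507, 0.005], [0.507, 0.862, 0.0], [-0.004, 0.002, -1.0]]
force: [0.4, -0.1, 1.2]
opening: 30.1
```

>>> step_arm(rot=[[0,0,-1.05],[0,0,-2.1],[0,0,-3.15],[0,0,-4.2],[0,0,-5.05]], dp=[[0.9,0.2,0],[1.6,0.35,0],[2.0,0.43,0],[2.08,0.44,0],[2.08,0.44,-0.4]], gripper=[35,35,35,35,35])

```text
time_s: 30.7
position: [579.9, 98.0, 312.7]
orientation: [[-0.328, 0.945, 0.003], [0.945, 0.328, -0.0], [-0.001, 0.003, -1.0]]
force: [0.9, 0.5, -0.9]
opening: 30.0
```

>>> step_arm(rot=[[0,0,0],[0,0,0],[0,0,0],[0,0,0],[0,0,0]], dp=[[0,0,-0.6],[0,0,-1.0],[0,0,-1.08],[0,0,-1.08],[0,0,-1.08]], gripper=[35,35,10,0,0])

```text
time_s: 31.2
position: [578.4, 97.8, 278.1]
orientation: [[-0.333, 0.943, -0.002], [0.943, 0.333, -0.001], [0.0, -0.002, -1.0]]
force: [2.9, 0.9, -14.7]
opening: 11.1
```

>>> step_arm(rot=[[0,0,-0.25],[0,0,-0.5],[0,0,-0.75],[0,0,-1.0],[0,0,-1.25]], dp=[[0,0,0],[0,0,0],[0,0,-0.01],[0,0,-0.01],[0,0,-0.01]], gripper=[0,0,0,0,0])

```text
time_s: 31.7
position: [578.3, 97.9, 277.7]
orientation: [[-0.163, 0.987, -0.002], [0.987, 0.163, -0.001], [-0.0, -0.002, -1.0]]
force: [3.3, -0.1, -15.2]
opening: 10.7
```

```bash
python3 st.py
```

```text
t 31.7 pos [578.3  97.9 277.7] yaw 9.4 F [  3.3  -0.1 -15.2] T [ 0.022 -0.622  0.144] open 10.7 q6 90.2
```

>>> step_arm(rot=[[0,0,-0.2],[0,0,-0.4],[0,0,-0.6],[0,0,-0.8],[0,0,-1.0]], dp=[[0,0,0],[0,0,0],[0,0,-0.01],[0,0,-0.01],[0,0,-0.01]], gripper=[0,0,0,0,0])

```text
time_s: 32.2
position: [578.3, 97.9, 277.6]
orientation: [[-0.023, 1.0, -0.002], [1.0, 0.023, -0.0], [-0.0, -0.002, -1.0]]
force: [4.6, -0.6, -24.9]
opening: 10.7
```

```bash
python3 st.py
```

```text
t 32.2 pos [578.3  97.9 277.6] yaw 1.3 F [  4.6  -0.6 -24.9] T [ 0.015 -0.781  0.25 ] open 10.7 q6 98.3
```

>>> step_arm(rot=[[0,0,0],[0,0,0],[0,0,0],[0,0,0],[0,0,-0.2]], dp=[[0,0,0],[0,0,0],[0,0,0.9],[-0.1,-0.2,1.5],[-0.8,-1.2,1.5]], gripper=[35,35,35,35,35])

```text
time_s: 32.7
position: [556.7, 63.3, 329.4]
orientation: [[0.0, 1.0, 0.011], [1.0, -0.0, 0.002], [0.002, 0.011, -1.0]]
force: [0.6, -1.4, -0.6]
opening: 29.8
```

>>> step_arm(rot=[[0,0,-0.4],[0,0,-0.63],[0,0,-0.63],[0,0,-0.63],[0,0,-0.63]], dp=[[-0.8,-1.2,0],[-1.5,-2.3,0],[-1.8,-2.85,0],[-1.92,-3.01,-0.5],[-1.92,-3.01,-1.0]], gripper=[35,35,35,35,35])

```text
time_s: 33.2
position: [497.0, -29.4, 297.1]
orientation: [[0.092, 0.996, 0.007], [0.996, -0.092, -0.0], [0.0, 0.007, -1.0]]
force: [-0.4, 0.4, -0.2]
opening: 30.2
```

>>> step_arm(rot=[[0,0,0],[0,0,0],[0,0,0],[0,0,0],[0,0,0]], dp=[[0,0,-0.4],[0,0,-0.48],[0,0,-0.48],[0,0,-0.48],[0,0,-0.48]], gripper=[35,20,0,0,0])

```text
time_s: 33.7
position: [496.6, -28.2, 279.8]
orientation: [[0.09, 0.996, -0.001], [0.996, -0.09, -0.0], [-0.0, -0.001, -1.0]]
force: [-6.4, -0.5, 3.7]
opening: 10.7
```

>>> step_arm(rot=[[0,0,-0.18],[0,0,-0.36],[0,0,-0.54],[0,0,-0.72],[0,0,-0.9]], dp=[[0,0,0],[0,0,0],[0,0,-0.01],[0,0,-0.01],[0,0,-0.01]], gripper=[0,0,0,0,0])

```text
time_s: 34.2
position: [496.5, -28.2, 279.6]
orientation: [[0.215, 0.977, -0.001], [0.977, -0.215, -0.0], [-0.0, -0.001, -1.0]]
force: [-6.1, -0.3, 3.4]
opening: 11.0
```

```bash
python3 st.py
```

```text
t 34.2 pos [496.5 -28.2 279.6] yaw -12.4 F [-6.1 -0.3  3.4] T [-0.035  1.108  0.231] open 11.0 q6 99.2
```

>>> step_arm(rot=[[0,0,-0.18],[0,0,-0.36],[0,0,-0.54],[0,0,-0.72],[0,0,-0.9]], dp=[[0,0,0],[0,0,0],[0,0,-0.01],[0,0,-0.01],[0,0,-0.01]], gripper=[0,0,0,0,0])

```text
time_s: 34.7
position: [496.5, -28.1, 279.4]
orientation: [[0.335, 0.942, -0.001], [0.942, -0.335, -0.0], [-0.0, -0.001, -1.0]]
force: [-6.8, 0.4, 3.5]
opening: 11.0
```

```bash
python3 st.py
```

```text
t 34.7 pos [496.5 -28.1 279.4] yaw -19.6 F [-6.8  0.4  3.5] T [0.01  1.178 0.309] open 11.0 q6 106.3
```

>>> step_arm(rot=[[0,0,0],[0,0,0],[0,0,0],[0,0,0.7],[0,0,1.7]], dp=[[0,0,0],[0,0,0],[0,0,0.9],[0.3,0.1,1.5],[1.2,0.25,1.5]], gripper=[35,35,35,35,35])

```text
time_s: 35.2
position: [533.2, -20.9, 327.5]
orientation: [[0.1, 0.995, 0.006], [0.995, -0.1, -0.0], [0.0, 0.006, -1.0]]
force: [1.2, -0.1, -0.2]
opening: 29.8
```

>>> step_arm(rot=[[0,0,1.0],[0,0,2.0],[0,0,3.0],[0,0,4.0],[0,0,4.63]], dp=[[1.0,0.2,0],[1.8,0.4,0],[2.24,0.51,0],[2.24,0.51,0],[2.24,0.51,-0.4]], gripper=[35,35,35,35,35])

```text
time_s: 35.7
position: [601.7, -5.3, 313.1]
orientation: [[-0.521, 0.854, 0.004], [0.854, 0.521, 0.0], [-0.002, 0.003, -1.0]]
force: [-0.3, -0.3, -1.1]
opening: 29.9
```

>>> step_arm(rot=[[0,0,0],[0,0,0],[0,0,0],[0,0,0],[0,0,0]], dp=[[0,0,-0.6],[0,0,-1.0],[0,0,-1.1],[0,0,-1.12],[0,0,-1.12]], gripper=[35,35,35,0,0])

```text
time_s: 36.2
position: [600.1, -5.6, 278.4]
orientation: [[-0.516, 0.857, 0.0], [0.857, 0.516, -0.0], [-0.0, 0.0, -1.0]]
force: [-0.5, -0.9, -2.6]
opening: 10.5
```

>>> step_arm(rot=[[0,0,0],[0,0,-0.18],[0,0,-0.36],[0,0,-0.54],[0,0,-0.72]], dp=[[0,0,0],[0,0,0],[0,0,0],[0,0,-0.01],[0,0,-0.01]], gripper=[0,0,0,0,0])

```text
time_s: 36.7
position: [600.1, -5.6, 278.2]
orientation: [[-0.425, 0.905, 0.0], [0.905, 0.425, -0.0], [-0.0, 0.0, -1.0]]
force: [-1.3, 0.1, 0.2]
opening: 10.9
```

```bash
python3 st.py
```

```text
t 36.7 pos [600.1  -5.6 278.2] yaw 25.2 F [-1.3  0.1  0.2] T [-0.104  0.236  0.203] open 10.9 q6 64.3
```

>>> step_arm(rot=[[0,0,-0.18],[0,0,-0.36],[0,0,-0.54],[0,0,-0.72],[0,0,-0.9]], dp=[[0,0,0],[0,0,0],[0,0,-0.01],[0,0,-0.01],[0,0,-0.01]], gripper=[0,0,0,0,0])

```text
time_s: 37.2
position: [600.1, -5.6, 278.0]
orientation: [[-0.309, 0.951, 0.001], [0.951, 0.309, -0.0], [-0.0, 0.0, -1.0]]
force: [-4.2, -0.8, 4.4]
opening: 10.5
```

```bash
python3 st.py
```

```text
t 37.2 pos [600.1  -5.6 278. ] yaw 18.0 F [-4.2 -0.8  4.4] T [-0.164  0.632  0.323] open 10.5 q6 71.5
```

>>> step_arm(rot=[[0,0,0],[0,0,0],[0,0,0],[0,0,0.9],[0,0,1.9]], dp=[[0,0,0],[0,0,0],[0,0,0.9],[-0.4,0.3,1.5],[-1.4,0.9,1.5]], gripper=[35,35,35,35,35])

```text
time_s: 37.7
position: [560.0, 21.1, 324.6]
orientation: [[-0.552, 0.834, 0.005], [0.834, 0.552, 0.0], [-0.003, 0.005, -1.0]]
force: [0.4, 0.4, 0.2]
opening: 30.1
```

>>> step_arm(rot=[[0,0,1.05],[0,0,2.1],[0,0,3.15],[0,0,4.2],[0,0,5.12]], dp=[[-0.9,0.6,0],[-1.8,1.2,0],[-2.4,1.6,0],[-2.8,1.81,0],[-2.8,1.81,0]], gripper=[35,35,35,35,35])

```text
time_s: 38.2
position: [472.8, 76.6, 322.6]
orientation: [[-0.964, 0.265, 0.0], [0.265, 0.964, 0.001], [0.0, 0.001, -1.0]]
force: [0.0, -0.2, -0.1]
opening: 29.8
```

>>> step_arm(rot=[[0,0,0],[0,0,0],[0,0,0],[0,0,0],[0,0,0]], dp=[[0,0,-0.5],[0,0,-1.1],[0,0,-1.4],[0,0,-1.43],[0,0,-1.43]], gripper=[35,35,35,0,0])

```text
time_s: 38.7
position: [474.0, 76.0, 279.0]
orientation: [[-0.962, 0.271, -0.002], [0.271, 0.962, 0.001], [0.002, 0.001, -1.0]]
force: [0.8, 4.0, -9.5]
opening: 10.8
```

>>> step_arm(rot=[[0,0,0],[0,0,-0.18],[0,0,-0.36],[0,0,-0.54],[0,0,-0.72]], dp=[[0,0,0],[0,0,0],[0,0,0],[0,0,-0.01],[0,0,-0.01]], gripper=[0,0,0,0,0])

```text
time_s: 39.2
position: [473.9, 76.1, 278.8]
orientation: [[-0.93, 0.368, -0.001], [0.368, 0.93, 0.001], [0.001, 0.001, -1.0]]
force: [1.2, 4.5, -12.8]
opening: 10.5
```

```bash
python3 st.py
```

```text
t 39.2 pos [473.9  76.1 278.8] yaw 68.4 F [  1.2   4.5 -12.8] T [ 0.978 -0.16   0.177] open 10.5 q6 30.7
```

>>> step_arm(rot=[[0,0,-0.18],[0,0,-0.36],[0,0,-0.54],[0,0,-0.72],[0,0,-0.9]], dp=[[0,0,-0.02],[0,0,-0.03],[0,0,-0.04],[0,0,-0.05],[0,0,-0.05]], gripper=[0,0,0,0,0])

```text
time_s: 39.7
position: [473.8, 76.1, 278.5]
orientation: [[-0.876, 0.482, -0.0], [0.482, 0.876, 0.001], [0.001, 0.001, -1.0]]
force: [-1.5, 5.3, -4.6]
opening: 10.9
```

```bash
python3 st.py
```

```text
t 39.7 pos [473.8  76.1 278.5] yaw 61.2 F [-1.5  5.3 -4.6] T [0.885 0.656 0.214] open 10.9 q6 37.9
```

>>> step_arm(rot=[[0,0,-0.18],[0,0,-0.36],[0,0,-0.54],[0,0,-0.72],[0,0,-0.9]], dp=[[0,0,0],[0,0,0],[0,0,-0.01],[0,0,-0.01],[0,0,-0.01]], gripper=[0,0,0,0,0])

```text
time_s: 40.2
position: [473.8, 76.1, 278.2]
orientation: [[-0.809, 0.588, -0.0], [0.588, 0.809, 0.001], [0.001, 0.001, -1.0]]
force: [-1.3, 5.5, -3.2]
opening: 10.9
```

```bash
python3 st.py
```

```text
t 40.2 pos [473.8  76.1 278.2] yaw 54.0 F [-1.3  5.5 -3.2] T [0.966 0.593 0.22 ] open 10.9 q6 45.1
```

>>> step_arm(rot=[[0,0,-0.17],[0,0,-0.34],[0,0,-0.51],[0,0,-0.68],[0,0,-0.85]], dp=[[0,0,0],[0,0,0],[0,0,-0.01],[0,0,-0.01],[0,0,-0.01]], gripper=[0,0,0,0,0])

```text
time_s: 40.7
position: [473.9, 76.1, 278.1]
orientation: [[-0.734, 0.679, 0.0], [0.679, 0.734, 0.002], [0.001, 0.001, -1.0]]
force: [-2.6, 5.6, -2.7]
opening: 11.0
```

```bash
python3 st.py
```

```text
t 40.7 pos [473.9  76.1 278.1] yaw 47.2 F [-2.6  5.6 -2.7] T [1.007 0.716 0.315] open 11.0 q6 51.9
```

>>> step_arm(rot=[[0,0,0],[0,0,0],[0,0,0],[0,0,-0.8],[0,0,-1.8]], dp=[[0,0,0],[0,0,0],[0,0,0.9],[0.4,0.1,1.5],[1.4,0.3,1.5]], gripper=[35,35,35,35,35])

```text
time_s: 41.2
position: [516.3, 84.4, 326.5]
orientation: [[-0.538, 0.843, 0.006], [0.843, 0.538, -0.0], [-0.003, 0.005, -1.0]]
force: [0.6, -0.1, -0.2]
opening: 30.4
```

>>> step_arm(rot=[[0,0,-1.0],[0,0,-2.0],[0,0,-3.0],[0,0,-3.93],[0,0,-3.93]], dp=[[0.9,0.2,0],[1.6,0.35,0],[2.0,0.43,0],[2.08,0.44,0],[2.08,0.44,-0.4]], gripper=[35,35,35,35,35])

```text
time_s: 41.7
position: [579.8, 97.8, 311.8]
orientation: [[-0.024, 1.0, 0.004], [1.0, 0.024, -0.0], [-0.0, 0.004, -1.0]]
force: [-0.3, 0.1, 0.7]
opening: 29.6
```

>>> step_arm(rot=[[0,0,0],[0,0,0],[0,0,0],[0,0,0],[0,0,0]], dp=[[0,0,-0.6],[0,0,-1.0],[0,0,-1.07],[0,0,-1.08],[0,0,-1.08]], gripper=[35,35,35,0,0])

```text
time_s: 42.2
position: [578.2, 97.9, 278.1]
orientation: [[-0.026, 1.0, -0.0], [1.0, 0.026, -0.0], [-0.0, -0.0, -1.0]]
force: [-1.2, -1.1, -2.2]
opening: 10.8
```

>>> step_arm(rot=[[0,0,0],[0,0,-0.18],[0,0,-0.36],[0,0,-0.54],[0,0,-0.72]], dp=[[0,0,0],[0,0,0],[0,0,0],[0,0,-0.01],[0,0,-0.01]], gripper=[0,0,0,0,0])

```text
time_s: 42.7
position: [578.2, 97.9, 277.8]
orientation: [[0.077, 0.997, -0.0], [0.997, -0.077, -0.0], [-0.0, -0.0, -1.0]]
force: [-4.3, -1.4, 1.2]
opening: 11.3
```

```bash
python3 st.py
```

```text
t 42.7 pos [578.2  97.9 277.8] yaw -4.4 F [-4.3 -1.4  1.2] T [-0.321  0.98   0.13 ] open 11.3 q6 104.0
```

>>> step_arm(rot=[[0,0,-0.18],[0,0,-0.36],[0,0,-0.54],[0,0,-0.72],[0,0,-0.9]], dp=[[0,0,0],[0,0,0],[0,0,-0.01],[0,0,-0.01],[0,0,-0.01]], gripper=[0,0,0,0,0])

```text
time_s: 43.2
position: [578.2, 97.9, 277.6]
orientation: [[0.201, 0.98, -0.0], [0.98, -0.201, -0.0], [-0.0, -0.0, -1.0]]
force: [-4.8, -1.1, 2.6]
opening: 11.0
```

```bash
python3 st.py
```

```text
t 43.2 pos [578.2  97.9 277.6] yaw -11.6 F [-4.8 -1.1  2.6] T [-0.299  1.043  0.286] open 11.0 q6 111.2
```

>>> step_arm(rot=[[0,0,-0.06],[0,0,-0.12],[0,0,-0.18],[0,0,-0.24],[0,0,-0.3]], dp=[[0,0,0],[0,0,0],[0,0,0],[0,0,0],[0,0,0]], gripper=[0,0,0,0,0])

```text
time_s: 43.7
position: [578.2, 97.9, 277.5]
orientation: [[0.241, 0.97, -0.0], [0.97, -0.241, -0.0], [-0.0, -0.0, -1.0]]
force: [-5.8, -2.2, 3.2]
opening: 11.3
```

```bash
python3 st.py
```

```text
t 43.7 pos [578.2  97.9 277.5] yaw -14.0 F [-5.8 -2.2  3.2] T [-0.303  1.032  0.206] open 11.3 q6 113.6
```

>>> step_arm(rot=[[0,0,0],[0,0,0],[0,0,0],[0,0,0],[0,0,-0.2]], dp=[[0,0,0],[0,0,0],[0,0,0.9],[-0.1,-0.2,1.5],[-0.8,-1.2,1.5]], gripper=[35,35,35,35,35])

```text
time_s: 44.2
position: [556.9, 63.3, 325.1]
orientation: [[0.265, 0.964, 0.007], [0.964, -0.265, 0.001], [0.003, 0.007, -1.0]]
force: [0.7, -2.0, 0.7]
opening: 29.8
```

>>> step_arm(rot=[[0,0,-0.4],[0,0,-0.51],[0,0,-0.51],[0,0,-0.51],[0,0,-0.51]], dp=[[-0.8,-1.2,0],[-1.5,-2.3,0],[-1.8,-2.85,0],[-1.93,-3.0,-0.5],[-1.93,-3.0,-1.0]], gripper=[35,35,35,35,35])

```text
time_s: 44.7
position: [496.7, -29.1, 293.0]
orientation: [[0.337, 0.941, 0.004], [0.941, -0.337, -0.0], [0.001, 0.003, -1.0]]
force: [0.1, -0.6, 0.0]
opening: 30.1
```

>>> step_arm(rot=[[0,0,0],[0,0,0],[0,0,0],[0,0,0],[0,0,0]], dp=[[0,0,-0.4],[0,0,-0.46],[0,0,-0.46],[0,0,-0.46],[0,0,-0.46]], gripper=[35,20,0,0,0])

```text
time_s: 45.2
position: [496.5, -27.9, 277.8]
orientation: [[0.335, 0.942, -0.001], [0.942, -0.335, 0.0], [-0.0, -0.001, -1.0]]
force: [-0.5, -0.0, -9.6]
opening: 10.7
```

>>> step_arm(rot=[[0,0,0],[0,0,-0.13],[0,0,-0.26],[0,0,-0.39],[0,0,-0.52]], dp=[[0,0,0],[0,0,0],[0,0,0],[0,0,-0.01],[0,0,-0.01]], gripper=[0,0,0,0,0])

```text
time_s: 45.7
position: [496.4, -27.9, 277.8]
orientation: [[0.404, 0.915, -0.001], [0.915, -0.404, 0.0], [0.0, -0.001, -1.0]]
force: [-0.9, 1.6, -12.9]
opening: 10.6
```

```bash
python3 st.py
```

```text
t 45.7 pos [496.4 -27.9 277.8] yaw -23.8 F [ -0.9   1.6 -12.9] T [ 0.199 -0.006  0.325] open 10.6 q6 110.6
```

>>> step_arm(rot=[[0,0,-0.08],[0,0,-0.16],[0,0,-0.24],[0,0,-0.32],[0,0,-0.4]], dp=[[0,0,0],[0,0,-0.01],[0,0,-0.02],[0,0,-0.02],[0,0,-0.02]], gripper=[0,0,0,0,0])

```text
time_s: 46.2
position: [496.4, -28.0, 277.6]
orientation: [[0.454, 0.891, -0.0], [0.891, -0.454, 0.0], [0.0, -0.001, -1.0]]
force: [-3.4, 2.7, -9.0]
opening: 10.7
```

```bash
python3 st.py
```

```text
t 46.2 pos [496.4 -28.  277.6] yaw -27.0 F [-3.4  2.7 -9. ] T [0.477 0.678 0.353] open 10.7 q6 113.8
```

>>> step_arm(rot=[[0,0,0],[0,0,0],[0,0,0],[0,0,0.7],[0,0,1.7]], dp=[[0,0,0],[0,0,0],[0,0,0.9],[0.3,0.1,1.5],[1.2,0.25,1.5]], gripper=[35,35,35,35,35])

```text
time_s: 46.7
position: [533.2, -20.9, 327.6]
orientation: [[0.227, 0.974, 0.008], [0.974, -0.227, -0.001], [0.001, 0.008, -1.0]]
force: [0.5, 0.1, 1.4]
opening: 29.8
```

>>> step_arm(rot=[[0,0,1.0],[0,0,2.0],[0,0,3.0],[0,0,3.93],[0,0,3.93]], dp=[[1.0,0.2,0],[1.8,0.4,0],[2.25,0.5,0],[2.25,0.5,0],[2.25,0.5,-0.5]], gripper=[35,35,35,35,35])

```text
time_s: 47.2
position: [602.1, -5.6, 310.7]
orientation: [[-0.313, 0.95, 0.008], [0.95, 0.313, -0.001], [-0.003, 0.007, -1.0]]
force: [0.3, 0.7, -0.4]
opening: 29.8
```

>>> step_arm(rot=[[0,0,0],[0,0,0],[0,0,0],[0,0,0],[0,0,0]], dp=[[0,0,-0.6],[0,0,-0.9],[0,0,-0.98],[0,0,-0.99],[0,0,-0.99]], gripper=[35,35,35,0,0])

```text
time_s: 47.7
position: [600.1, -5.7, 278.8]
orientation: [[-0.31, 0.951, 0.001], [0.951, 0.31, -0.001], [-0.001, 0.001, -1.0]]
force: [-2.6, -0.9, 1.4]
opening: 10.7
```

>>> step_arm(rot=[[0,0,0],[0,0,-0.13],[0,0,-0.26],[0,0,-0.39],[0,0,-0.52]], dp=[[0,0,0],[0,0,0],[0,0,0],[0,0,0],[0,0,0]], gripper=[0,0,0,0,0])

```text
time_s: 48.2
position: [600.1, -5.7, 278.7]
orientation: [[-0.24, 0.971, 0.001], [0.971, 0.24, -0.001], [-0.001, 0.001, -1.0]]
force: [-3.8, -2.5, 5.2]
opening: 11.0
```

```bash
python3 st.py
```

```text
t 48.2 pos [600.1  -5.7 278.7] yaw 13.9 F [-3.8 -2.5  5.2] T [-0.402  0.688  0.383] open 11.0 q6 75.6
```

>>> step_arm(rot=[[0,0,0],[0,0,0],[0,0,0],[0,0,0.9],[0,0,1.9]], dp=[[0,0,0],[0,0,0],[0,0,0.9],[-0.4,0.3,1.5],[-1.4,0.9,1.5]], gripper=[35,35,35,35,35])

```text
time_s: 48.7
position: [560.1, 21.2, 325.0]
orientation: [[-0.49, 0.872, 0.005], [0.872, 0.49, 0.0], [-0.002, 0.005, -1.0]]
force: [0.5, 0.7, 1.1]
opening: 29.9
```

>>> step_arm(rot=[[0,0,1.0],[0,0,2.0],[0,0,2.27],[0,0,2.27],[0,0,2.27]], dp=[[-0.9,0.6,0],[-1.8,1.2,0],[-2.4,1.6,0],[-2.8,1.82,0],[-2.8,1.82,-0.4]], gripper=[35,35,35,35,35])

```text
time_s: 49.2
position: [473.8, 76.8, 312.0]
orientation: [[-0.735, 0.678, 0.003], [0.678, 0.735, 0.001], [-0.002, 0.003, -1.0]]
force: [0.7, -0.1, 0.2]
opening: 29.4
```

>>> step_arm(rot=[[0,0,0],[0,0,0],[0,0,0],[0,0,0],[0,0,0]], dp=[[0,0,-0.6],[0,0,-1.0],[0,0,-1.07],[0,0,-1.08],[0,0,-1.08]], gripper=[35,35,35,0,0])

```text
time_s: 49.7
position: [474.5, 75.9, 278.3]
orientation: [[-0.735, 0.679, -0.0], [0.679, 0.735, 0.0], [0.0, 0.0, -1.0]]
force: [1.9, 1.2, -5.8]
opening: 10.7
```

>>> step_arm(rot=[[0,0,0],[0,0,-0.13],[0,0,-0.26],[0,0,-0.39],[0,0,-0.52]], dp=[[0,0,0],[0,0,0],[0,0,0],[0,0,0],[0,0,0]], gripper=[0,0,0,0,0])

```text
time_s: 50.2
position: [474.3, 76.0, 278.2]
orientation: [[-0.683, 0.731, 0.0], [0.731, 0.683, -0.0], [-0.001, 0.0, -1.0]]
force: [5.5, -0.8, -9.9]
opening: 10.7
```

```bash
python3 st.py
```

```text
t 50.2 pos [474.3  76.  278.2] yaw 43.1 F [ 5.5 -0.8 -9.9] T [-0.106 -1.063  0.396] open 10.7 q6 56.1
```

>>> step_arm(rot=[[0,0,0],[0,0,0],[0,0,0],[0,0,-0.9],[0,0,-1.9]], dp=[[0,0,0],[0,0,0],[0,0,0.9],[0.4,0.1,1.5],[1.4,0.3,1.5]], gripper=[35,35,35,35,35])

```text
time_s: 50.7
position: [515.7, 85.0, 327.7]
orientation: [[-0.463, 0.886, 0.005], [0.886, 0.463, 0.001], [-0.001, 0.005, -1.0]]
force: [0.9, -0.3, -0.5]
opening: 29.6
```

>>> step_arm(rot=[[0,0,-1.05],[0,0,-2.1],[0,0,-3.15],[0,0,-4.2],[0,0,-5.23]], dp=[[0.9,0.2,0],[1.6,0.35,0],[2.0,0.43,0],[2.07,0.43,0],[2.07,0.43,-0.4]], gripper=[35,35,35,35,35])

```text
time_s: 51.2
position: [579.2, 98.1, 313.3]
orientation: [[0.246, 0.969, 0.003], [0.969, -0.246, 0.001], [0.002, 0.003, -1.0]]
force: [-0.0, -0.2, 0.6]
opening: 30.1
```

>>> step_arm(rot=[[0,0,0],[0,0,0],[0,0,0],[0,0,0],[0,0,0]], dp=[[0,0,-0.6],[0,0,-1.0],[0,0,-1.12],[0,0,-1.13],[0,0,-1.13]], gripper=[35,35,35,0,0])

```text
time_s: 51.7
position: [578.1, 97.9, 277.9]
orientation: [[0.24, 0.971, -0.0], [0.971, -0.24, 0.0], [0.0, -0.0, -1.0]]
force: [-0.9, -0.2, -2.4]
opening: 10.7
```

>>> step_arm(rot=[[0,0,0],[0,0,-0.13],[0,0,-0.26],[0,0,-0.39],[0,0,-0.52]], dp=[[0,0,0],[0,0,0],[0,0,0],[0,0,0],[0,0,0]], gripper=[0,0,0,0,0])

```text
time_s: 52.2
position: [578.1, 98.0, 277.8]
orientation: [[0.311, 0.95, -0.0], [0.95, -0.311, 0.0], [0.0, -0.0, -1.0]]
force: [-3.6, -0.7, 1.6]
opening: 10.9
```

```bash
python3 st.py
```

```text
t 52.2 pos [578.1  98.  277.8] yaw -18.1 F [-3.6 -0.7  1.6] T [-0.029  0.659  0.329] open 10.9 q6 117.8
```

>>> step_arm(rot=[[0,0,0],[0,0,0],[0,0,0],[0,0,-0.2],[0,0,-0.6]], dp=[[0,0,0],[0,0,0],[0,0,0.9],[-0.1,-0.2,1.5],[-0.8,-1.2,1.5]], gripper=[35,35,35,35,35])

```text
time_s: 52.7
position: [556.4, 63.2, 325.2]
orientation: [[0.388, 0.922, 0.007], [0.922, -0.388, 0.001], [0.004, 0.006, -1.0]]
force: [0.8, -0.4, -1.0]
opening: 29.7
```

>>> step_arm(rot=[[0,0,-0.4],[0,0,-0.51],[0,0,-0.51],[0,0,-0.51],[0,0,-0.51]], dp=[[-0.8,-1.2,0],[-1.5,-2.3,0],[-1.8,-2.85,0],[-1.92,-3.0,-0.5],[-1.92,-3.0,-1.0]], gripper=[35,35,35,35,35])

```text
time_s: 53.2
position: [496.5, -29.2, 293.2]
orientation: [[0.455, 0.89, 0.003], [0.89, -0.455, -0.0], [0.001, 0.003, -1.0]]
force: [-1.1, -0.5, -0.4]
opening: 29.8
```

>>> step_arm(rot=[[0,0,0],[0,0,0],[0,0,0],[0,0,0],[0,0,0]], dp=[[0,0,-0.4],[0,0,-0.48],[0,0,-0.48],[0,0,-0.48],[0,0,-0.48]], gripper=[35,35,10,0,0])

```text
time_s: 53.7
position: [496.5, -27.8, 278.3]
orientation: [[0.453, 0.892, -0.0], [0.892, -0.453, 0.0], [0.0, -0.001, -1.0]]
force: [-1.4, 1.2, -0.1]
opening: 10.7
```

>>> step_arm(rot=[[0,0,0],[0,0,0],[0,0,-0.1],[0,0,-0.2],[0,0,-0.3]], dp=[[0,0,0],[0,0,0],[0,0,0],[0,0,0],[0,0,0]], gripper=[0,0,0,0,0])

```text
time_s: 54.2
position: [496.5, -27.8, 278.3]
orientation: [[0.491, 0.871, -0.0], [0.871, -0.491, 0.001], [0.001, -0.001, -1.0]]
force: [-4.1, 2.7, 1.8]
opening: 11.1
```

```bash
python3 st.py
```

```text
t 54.2 pos [496.5 -27.8 278.3] yaw -29.4 F [-4.1  2.7  1.8] T [0.564 0.838 0.434] open 11.1 q6 116.2
```

C reads 0.43, A 0.38, D 0.40 and B 0.33 N m while turning, so all four are seated. I release, withdraw and check.

>>> step_arm(rot=[[0,0,0],[0,0,0],[0,0,0],[0,0,0],[0,0,0]], dp=[[0,0,0],[0,0,0],[0,0,1.0],[0,0,2.5],[0,0,4.0]], gripper=[35,35,35,35,35])

```text
time_s: 54.7
position: [496.6, -28.3, 399.3]
orientation: [[0.491, 0.871, -0.0], [0.871, -0.491, -0.001], [-0.001, 0.0, -1.0]]
force: [0.3, -0.2, -0.0]
opening: 30.1
```

>>> step_arm(rot=[[0,0,0],[0,0,0],[0,0,0],[0,0,0],[0,0,0]], dp=[[-0.8,0.9,0],[-1.8,2.0,0],[-2.8,3.2,0],[-3.8,4.3,0],[-4.8,5.4,0]], gripper=[35,35,35,35,35])

```text
time_s: 55.2
position: [351.7, 134.7, 398.5]
orientation: [[0.491, 0.871, 0.002], [0.871, -0.491, 0.0], [0.001, 0.002, -1.0]]
force: [-0.4, 0.7, -0.0]
opening: 29.7
```

>>> step_arm(rot=[[0,0,0],[0,0,0],[0,0,0],[0,0,0],[0,0,0]], dp=[[-0.9,1.2,0],[-1.8,2.4,0],[-2.4,3.4,0],[-2.6,3.8,0],[-2.6,3.8,0]], gripper=[35,35,35,35,35])

```text
time_s: 55.7
position: [274.1, 249.3, 398.4]
orientation: [[0.487, 0.873, 0.001], [0.873, -0.487, 0.001], [0.001, 0.001, -1.0]]
force: [0.9, -0.3, -0.6]
opening: 30.0
```

```bash
python3 st.py; python3 meas.py 2
python3 - <<'E'
from h import *
from station import manip
b=load("top0.npz"); c=manip.read_camera("top"); P0,P1=pts(b),pts(c)
for nm,(u,v) in dict(jar=(185,210),weight=(449,258),dish=(485,191)).items(): print(nm,np.round(P0[v,u]-P1[v,u],1))
# lid plate plane, before/after, on pixels valid and lid-like in both
for n in ("top","scene"):
  b=load(n+"0.npz"); c=manip.read_camera(n); P0,P1=pts(b),pts(c)
  def lid(P): return (np.abs(P[...,2]-90)<6)&(np.hypot(P[...,0]-537.3,P[...,1]-35)<60)&(np.hypot(P[...,0]-537.3,P[...,1]-35)>32)
  m=lid(P0)&lid(P1)
  for P in (P0,P1):
    q=P[m]; A=np.c_[q[:,0]-537.3,q[:,1]-35,np.ones(len(q))]; print(n,len(q),"slope x,y; z",np.round(np.linalg.lstsq(A,q[:,2],rcond=None)[0],4))
E
```

```text
t 55.7 pos [274.1 249.3 398.4] yaw -29.2 F [ 0.9 -0.3 -0.6] T [-0.024 -0.01   0.01 ] open 30.0 q6 161.4
top A 102 [599.2  -4.7 129.1] top 131.0 wing 104.0
top D 103 [474.2  76.3 129.3] top 131.4 wing 133.4
top B 102 [577.7  98.4 129.7] top 131.8 wing 72.2
top C 100 [496.3 -26.6 129.4] top 131.4 wing 61.9
scene A 109 [603.3  -9.3 126.8] top 128.7 wing 103.5
scene D 69 [478.   72.5 127.4] top 129.0 wing 133.6
scene B 104 [580.5  94.  126.5] top 128.5 wing 71.8
scene C 105 [499.5 -30.5 126.5] top 128.4 wing 61.0
jar [ 0.1  0.3 -1. ]
weight [-0.   0.5  1.9]
dish [-0.1  0.3  0.9]
top 1400 slope x,y; z [-9.00000e-04  2.40000e-03  9.13092e+01]
top 1400 slope x,y; z [1.60000e-03 1.10000e-03 8.86312e+01]
scene 784 slope x,y; z [2.00000e-04 2.00000e-04 8.94029e+01]
scene 784 slope x,y; z [-8.00000e-04  3.00000e-04  8.69096e+01]
```

```bash
python3 -c "
from station import manip
print(manip.hand_in())"
```

```text
the job is handed in; nothing more can be done
None
```

I tightened all four knobs clockwise and crosswise and handed the job in at about 56 s; `hand_in` gave no verdict. The first round was about 30° per knob, one opposite pair before the other. Three more rounds followed, then a last pass back over all four.

- **Tightness:** the last moments felt while turning were about 0.38, 0.40, 0.33 and 0.43 N m. The single readings scatter by a few hundredths. One slow turn of the 0.33 knob had read 0.21, so I went over that knob again. The total turns of 105 to 129° are inside the stated 1.6 to 2.4 rad, and the wing angles seen by the camera agree with them.
- **Lid:** the camera planes show it level, with slopes of 0.002 rad or less. They give a drop of only 2.5 to 2.7 mm where 3 mm is expected, which does not clearly meet the limit of 0.5 mm above the seats. I still take the lid as seated, because the moment rose steeply at the end and the knob travel, less the largest possible clearance, is 2.9 mm or more at every ear.
- **Surroundings:** the top camera shows the jar, weight and dish unmoved (differences under 2 mm), and the robot was clear of everything. I viewed three pictures in all and did not view a final one; the last checks were by numbers.

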